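# Find the high spot of a polishing platen

## Task

By its upright post, slide the dial indicator up to the rim of the polishing platen until its needle has swung about a quarter turn, without ever driving the plunger onto its stop. Then turn the platen by its crank knob with the plunger riding on the rim, find the highest of the rim's high spots, and leave that one at rest under the plunger, the plunger still pressed in, everything let go. Do not disturb the things lying around.

Things in the scene. Friction and masses are not known exactly. Their poses are not given: they have to be found in the camera images.
- stand: Truing stand fixed to the bench: flat dark steel base 180 x 420 x 20 mm with a spindle. Origin on the bench under the spindle axis; z up. Its y axis is the slide's direction, pointing from the indicator to the spindle; the base runs from y = -320 to y = +100 mm.
- spindle (a point): Point on the vertical spindle axis at the platen's top face, 74 mm above the bench. The platen is an aluminium disc: plain rim radius 100 mm, 50 to 70 mm above the bench, under a thin overhanging top plate of radius 105.5 mm. It turns endlessly either way, stiffly (about 0.35 N m), and stays where it is left.
- rim_axis (a point): Point on the spindle axis at mid-rim height, 60 mm above the bench. The rim has two gentle high spots at unknown angles, unrelated to the crank: one rises about 4 mm above the plain rim, the other about 2 mm, 130 degrees from it; each spreads over some 20 to 30 degrees either side of its top.
- knob: Black round crank knob on the platen, 24 mm diameter, 52 mm tall, standing upright 60 mm from the spindle axis at the end of a flat steel crank arm (22 mm wide, its top 84 mm above the bench). It spins freely on its own pin, so it can be led round in a circle without turning the hand. Origin at the centre of its underside, 84 mm above the bench.
- knob_top (a point): Centre of the crank knob's top, 136 mm above the bench.
- post_top (a point): Top centre of the indicator's upright aluminium post, 16 x 16 mm square (sides along the stand's axes), 140 mm above the bench, clear above the 75 mm high dial. Post, carriage and dial move together along the stand's y with 50 mm of travel; the slide is stiff (about 18 N) and stays where it is left. The free plunger's ball centre is 120 mm ahead of the post.
- dial (a point): Centre of the dial's white face, which looks up, 73 mm above the bench; the dial is a steel-cased drum of 72 mm diameter, 56 mm ahead of the post.
- plunger: The indicator's sprung plunger, a thin steel pin with a ball of 8 mm diameter at its end, sticking out of the dial towards the platen's rim along the stand's y axis. Origin at the ball's centre, 60 mm above the bench. It gives up to 9.5 mm; its spring pushes with 1 N plus 1.4 N for each mm; at its stop it goes hard, which harms it.
- tip (a point): Centre of the plunger's end ball (the same point), so on the plain rim it is about 104 mm from the spindle axis, on the lower high spot about 106 mm and on the highest about 108 mm, each less up to 0.8 mm as the contact gives under load. At the start it is clear of the rim by 10 to 25 mm.
- needle (a joint): Angle of the black dial needle, rad: 0 with the plunger free (needle pointing to the platen), growing clockwise seen from above by 0.6 rad for each mm the plunger is pressed in (quarter turn = 1.57 = 2.6 mm, stop = 5.7).
- bottle: Bystander: white bottle, 60 mm diameter, 130 mm tall. Origin at the centre of its underside.
- puck0: Bystander: black mounted sample, 32 mm diameter, 22 mm tall. Origin under its centre.
- puck1: Bystander: the same kind of mounted sample.
- wrench: Bystander: steel wrench 150 mm long lying flat along its x axis.

How it is judged:
By the outcome, as a careful person would: the job done as asked, in the order asked, and still so for the second after the job is handed in, with the robot touching nothing.
It also fails if it takes over 72 s, if anything falls off the work surface, if the arm or the gripper's body presses on something with over 40 N, if the wrist force passes 120 N, or if a joint passes its speed limit or range.

## Robot

A 6-joint arm with a two-finger parallel gripper is mounted at the origin on the work surface. World frame = base frame: x ahead of the robot, y to its left, z up, the work surface at z = 0. Lengths are in m, angles in degrees, forces in N, time in s.
With the tool pointing down it reaches from about 0.275 to 0.875 m from the base axis. Payload 12.5 kg.
Tool frame: the origin (TCP) lies between the finger pads; the fingertips stand 8 mm ahead of it and the grasp point (between the pads) lies 11 mm behind it (r.tcp_to_tips is the distance from the TCP to the fingertips, in m); z points along the fingers, y is the direction in which the jaws open and shut (so a half turn about z gives the same grasp; the last joint's range is limited). The gripper opens to 85 mm and grips with 20 to 120 N. Pads are 22 mm wide; open, the fingers measure 114 mm over their backs; the gripper's body (76 mm by 85 mm) begins 54 mm behind the grasp point. The pads swing forward as they close: fully open they stand 13 mm farther back than shut.
Start: joints at [-80.936, 20.094, 94.641, -0, 65.266, -4.847], TCP at [0.132, -0.534, 0.239] pointing down, gripper open.
Joint ranges: [-157.81, 157.81], [-45, 120.19], [0.68, 151.7], [-89.99, 269.99], [4.06, 180], [-164.3, 164.3]. Speed limits (degrees/s): [127.2, 127.2, 159.86, 180, 180, 180].

## Interface

Orientations are given as [roll, pitch, yaw] about the fixed x, y, z axes, in that order (R = Rz(yaw) Ry(pitch) Rx(roll)).
In Python, from rig import r, imaging gives the robot as it stands. The module is installed in compiled form; this text tells all that it offers.
- The arm moves only by the tool play_rows, never from a script. Its argument "plan" is a list that holds one entry, the list of rows, each a list of 7 numbers: the closure, from 0 (fully open) to 1 (shut), then the shift along the world's x, y, z in m, then the turn, a rotation vector about the world's x, y, z in rad. In form: [[[grip, tx, ty, tz, rx, ry, rz], ...]]. A call has 1 to 5 rows; each row shifts and turns the pose as measured when the row begins; what a row does not reach is not made up. A row lasts 1/8 s, in which the tool goes at most 62.5 mm and 10.7 degrees, less where a joint would pass 70% of its speed; a pose out of reach is approached as far as the arm can. A call with a gripper value outside its range is refused whole. The fingers move at their own pace and stop on an object; the grip force is fixed at half the most. Time passes only in rows, so rows that do not move let the fingers close. It gives the time, the measured TCP pose, the force and the opening at its end, in the units of the state.
- r.read_state(): the state, without advancing time (a new reading comes with each control period).
- imaging.capture(name): name is "scene" or "top" or "wrist"; returns a dict with "image" (420x560x3 uint8, blue, green, red), "fx", "fy", "cx", "cy" (pixels), "xyz" and "orientation" of the camera in the world; the wrist camera has in their place "hand_eye" (4x4, takes a point from camera to tool coordinates, whose origin is the TCP and whose axes are the flange's). Camera axes: x right, y up, looking along -z (the intrinsics and any distortion apply to the point x, -y, -z); pixel columns grow to the right and rows downward; lengths in m; the calibration is good to about 2 mm. A picture is of the moment at which its call begins: read the wrist's pose just before it. There is no depth.
- r.job_done(): hands the job in, once; it reports no verdict.
The state is a dict: "time_s": time; "qpos": joint angles; "qvel": joint speeds; "tau": joint torques, N m; "ee_pos": TCP position; "tcp_rot": TCP orientation; "force": force on the tool from outside, world axes, zero at the start; "torque": the same for the moment, N m; "finger_gap": finger opening in m.
Only numpy, scipy, OpenCV 4.12 (cv2) and the standard library are available. Lean on these libraries where they do the work, as an engineer would, in place of code of your own. Each camera call takes 0.05 s, during which the arm holds its last target.

## Working session

There is one attempt and no reset: what is moved stays moved. The work goes in short steps, Python scripts to look and compute and a tool call to move; the robot and the scene stay as the last step left them, time stands still between calls to the robot, and variables do not carry over. Pictures are saved under pics/ and viewed, and the job is handed in when it is done.

Besides the shell and the picture viewer there is one more tool, called after "Request:" by a JSON object that holds its "method" and its "body", one argument or row to a line. play_rows: Moves the arm, as the interface text tells. Its arguments: {"type":"object","properties":{"plan":{"type":"array"}},"required":["plan"]}

```bash
mkdir -p pics; python3 - <<'E'
from rig import r, imaging
import cv2
print(r.read_state())
for n in ["scene","top","wrist"]:
    c=imaging.capture(n); cv2.imwrite(f"pics/{n}0.png",c["image"])
    print(n,{k:v for k,v in c.items() if k!="image"})
E
```

```text
{'time_s': 0.0, 'qpos': array([-8.09359219e+01,  2.01254493e+01,  9.46785206e+01, -1.13667914e-03,
        6.52662430e+01, -4.84778070e+00]), 'qvel': array([-0.0782528 , -0.03598309,  0.02469476, -0.02585013, -0.00686509,
        0.06775026]), 'tau': array([ 1.95510729e-03, -5.06096041e+01, -2.91408008e+01,  2.83874428e-06,
        4.49635190e-03, -3.55006520e-06]), 'ee_pos': array([ 0.13219757, -0.53352781,  0.23873737]), 'tcp_rot': array([-1.79929951e+02, -4.90548395e-03,  1.39123320e+01]), 'force': array([ 0.01730306, -0.50063101,  0.8940924 ]), 'torque': array([-0.03567211,  0.06608974, -0.00552704]), 'finger_gap': 0.08563254891180623}
scene {'fx': 454.88674997412494, 'fy': 454.88674997412494, 'cx': 278.80489243808347, 'cy': 207.62486922252546, 'xyz': array([1.20188874, 0.22789405, 0.6283622 ]), 'orientation': array([ 51.33652229,  -0.94841385, 105.11850569])}
top {'fx': 442.54412015874254, 'fy': 442.54412015874254, 'cx': 276.7632996324356, 'cy': 209.70614403027463, 'xyz': array([0.4241933 , 0.08134034, 0.82723331]), 'orientation': array([ 10.75891982,  -2.51711608, -88.55234573])}
wrist {'fx': 377.35403710091856, 'fy': 377.35403710091856, 'cx': 276.28921586281683, 'cy': 212.83354439849583, 'hand_eye': array([[-1.99043451e-04,  9.47015781e-01,  3.21186971e-01,
         8.28368169e-02],
       [ 9.99999472e-01,  5.12223911e-04, -8.90574054e-04,
        -8.26598243e-06],
       [-1.00790733e-03,  3.21186624e-01, -9.47015384e-01,
        -1.34796497e-01],
       [ 0.00000000e+00,  0.00000000e+00,  0.00000000e+00,
         1.00000000e+00]])}
```

View pics/scene0.png

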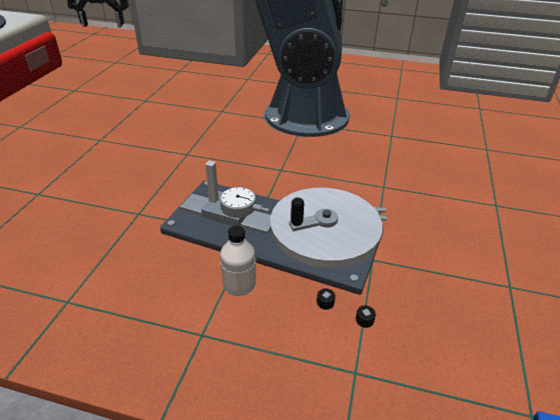

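View pics/top0.png

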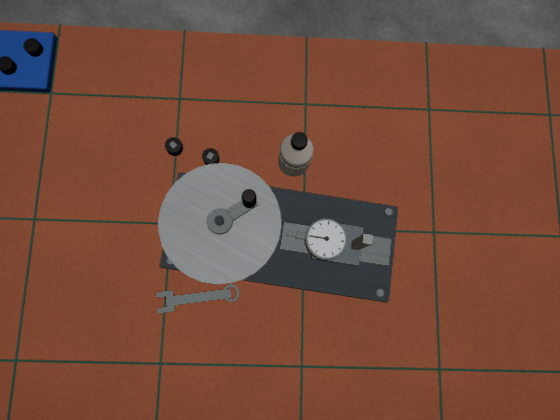

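View pics/wrist0.png

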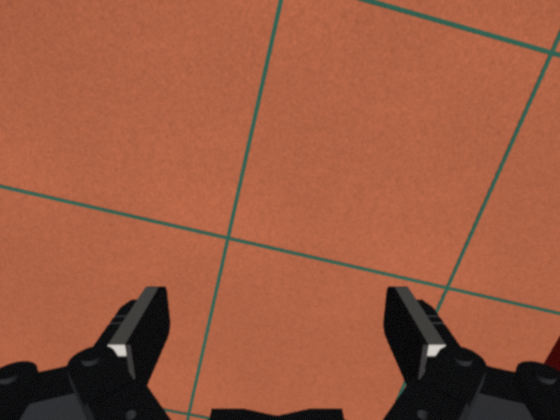

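The top view shows the platen hub at about (219,221), the knob top at (249,197), the dial at (326,239) and the post top at (368,239). The wrench is at (200,297), the bottle at (296,150), and the pucks at (174,146) and (210,157).

```bash
cat > h.py <<'E'
import numpy as np, cv2
from rig import r, imaging
from scipy.spatial.transform import Rotation as Ro
def cam(c,st=None):
    if 'xyz' in c: return Ro.from_euler('xyz',c['orientation'],degrees=True).as_matrix(),np.array(c['xyz'])
    H=c['hand_eye']; R=Ro.from_euler('xyz',st['tcp_rot'],degrees=True).as_matrix()
    return R@H[:3,:3], R@H[:3,3]+st['ee_pos']
def ray(c,u,v,st=None):
    R,p=cam(c,st); d=R@np.array([(u-c['cx'])/c['fx'],-(v-c['cy'])/c['fy'],-1]); return p,d/np.linalg.norm(d)
def onz(c,u,v,z,st=None):
    p,d=ray(c,u,v,st); return p+d*(z-p[2])/d[2]
def proj(c,P,st=None):
    R,p=cam(c,st); q=R.T@(np.array(P)-p); return c['cx']+c['fx']*q[0]/-q[2], c['cy']-c['fy']*q[1]/-q[2]
E
python3 - <<'E'
from h import *
c=imaging.capture('top'); s=imaging.capture('scene')
im=c['image']; hsv=cv2.cvtColor(im,cv2.COLOR_BGR2HSV)
m=((hsv[...,1]<60)&(hsv[...,2]>110)).astype(np.uint8)*255
cs,_=cv2.findContours(m,cv2.RETR_EXTERNAL,cv2.CHAIN_APPROX_NONE)
for k in sorted(cs,key=cv2.contourArea)[::-1][:6]:
    if cv2.contourArea(k)<150: continue
    e=cv2.fitEllipse(cv2.convexHull(k)); print(cv2.contourArea(k),e,'z74',onz(c,*e[0],.074),'z73',onz(c,*e[0],.073))
print('hub',onz(c,219,221,.084),'post',onz(c,368,239,.14),'knobtop',onz(c,249,195,.136))
for n,uv in dict(p0=(174,146),p1=(210,157)).items(): print(n,onz(c,*uv,.022))
print('bottle',onz(c,300,140,.13))
for n,uv in dict(w1=(165,300),w2=(233,293)).items(): print(n,onz(c,*uv,.005))
for n,uv in dict(a=(388,297),b=(397,205)).items(): print('base',n,onz(c,*uv,.02))
print('scene: post',onz(s,211,162,.14),'dial',onz(s,238,199,.073),'knob',onz(s,297,200,.136),'hub',onz(s,326,216,.084),'bottle',onz(s,237,230,.13))
cv2.imwrite('pics/topc.png',cv2.resize(im[150:320,140:420],None,fx=2.8,fy=2.8,interpolation=cv2.INTER_CUBIC))
cv2.imwrite('pics/scc.png',cv2.resize(s['image'][140:320,150:400],None,fx=3,fy=3,interpolation=cv2.INTER_CUBIC))
E
```

```text
11494.0 ((219.06825256347656, 223.18736267089844), (120.31107330322266, 123.4336166381836), 64.48652648925781) z74 [0.54140637 0.15021091 0.074     ] z73 [0.54156198 0.15030234 0.073     ]
1152.5 ((326.233154296875, 238.6030731201172), (38.70943832397461, 39.46257019042969), 134.06759643554688) z74 [ 0.52049624 -0.0346173   0.074     ] z73 [ 0.5206241  -0.03477125  0.073     ]
448.5 ((296.7137756347656, 148.458740234375), (29.452816009521484, 31.92273712158203), 114.95818328857422) z74 [0.68067696 0.01904753 0.074     ] z73 [0.68101747 0.01896483 0.073     ]
hub [0.54359031 0.14959693 0.084     ] post [ 0.51346062 -0.09068412  0.14      ] knobtop [0.5787995  0.09924706 0.136     ]
p0 [0.69392912 0.24679704 0.022     ]
p1 [0.674997   0.17820048 0.022     ]
bottle [0.67649591 0.01846162 0.13      ]
w1 [0.40902907 0.24654302 0.005     ]
w2 [0.42451719 0.12493861 0.005     ]
base a [ 0.4244875  -0.15585785  0.02      ]
base b [ 0.59523025 -0.17680058  0.02      ]
scene: post [ 0.50978687 -0.0881274   0.14      ] dial [ 0.52558022 -0.02972164  0.073     ] knob [0.57568002 0.10055362 0.136     ] hub [0.54204765 0.15077005 0.084     ] bottle [0.67469327 0.02261249 0.13      ]
```

View pics/topc.png

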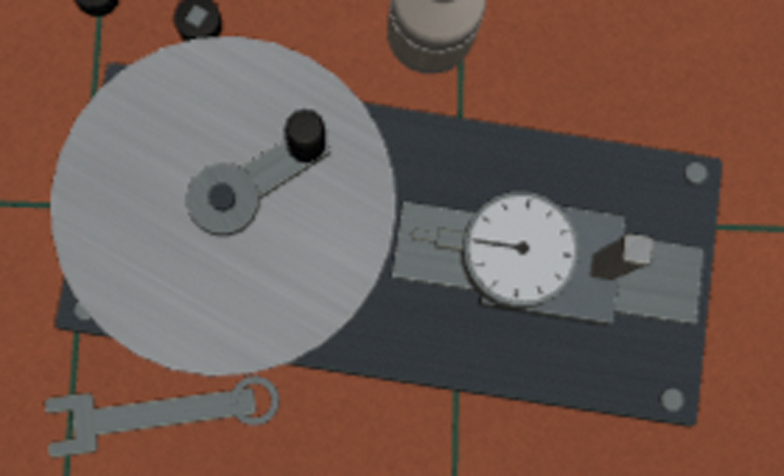

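View pics/scc.png

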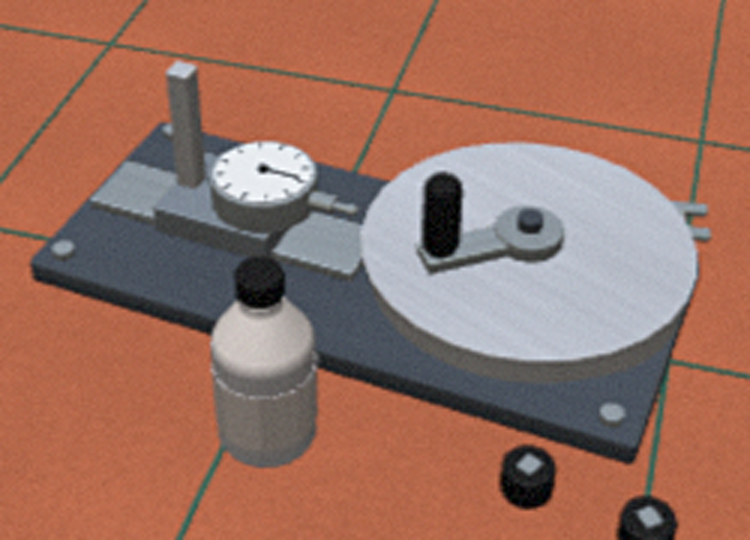

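Two views agree to within a few mm: spindle ≈ (0.542, 0.150), post ≈ (0.512, -0.090), and slide direction about 83° (stand yaw -7°). Next I move above the post with the jaws along the slide.

Request:
{"method": "play_rows", "body": {
  "plan": [
    [[0,0.038,0.044,0,0,0,-0.075],[0,0.038,0.044,0,0,0,-0.075],[0,0.038,0.044,0,0,0,-0.075],[0,0.038,0.044,0,0,0,-0.075],[0,0.038,0.044,0,0,0,-0.065]]
  ]
}}

```text
time_s: 0.88
ee_pos: [0.3247, -0.3091, 0.2387]
tcp_rot: [180.0, -0.0, -8.0]
force: [0.2, -0.6, 0.2]
finger_gap: 0.0853
```

Request:
{"method": "play_rows", "body": {
  "plan": [
    [[0,0.038,0.044,0,0,0,0],[0,0.038,0.044,0,0,0,0],[0,0.038,0.044,0,0,0,0],[0,0.038,0.044,0,0,0,0],[0,0.03,0.04,0,0,0,0]]
  ]
}}

```text
time_s: 1.5
ee_pos: [0.512, -0.0846, 0.2394]
tcp_rot: [179.9, -0.2, -8.1]
force: [-0.3, -1.0, 0.3]
finger_gap: 0.0853
```

```bash
python3 - <<'E'
from h import *
st=r.read_state(); c=imaging.capture('wrist'); cv2.imwrite('pics/w1.png',c['image']); print(st['ee_pos'],st['tcp_rot'])
for P in [(0.512,-0.0895,.14),(0.5415,0.1503,.074),(.5215,-.034,.073)]: print(P,proj(c,P,st))
s=imaging.capture('scene');cv2.imwrite('pics/s1.png',s['image'])
E
```

```text
[ 0.5120153  -0.08460879  0.23936553] [ 1.79923140e+02 -1.61051624e-01 -8.05645916e+00]
(0.512, -0.0895, 0.14) (np.float64(283.22660881631964), np.float64(217.31143532647016))
(0.5415, 0.1503, 0.074) (np.float64(-10.84172931304613), np.float64(196.30499330015343))
(0.5215, -0.034, 0.073) (np.float64(213.3644050716265), np.float64(188.74551038053133))
```

View pics/w1.png

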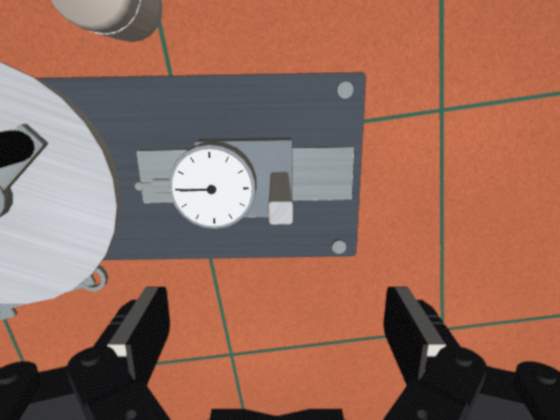

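View pics/s1.png

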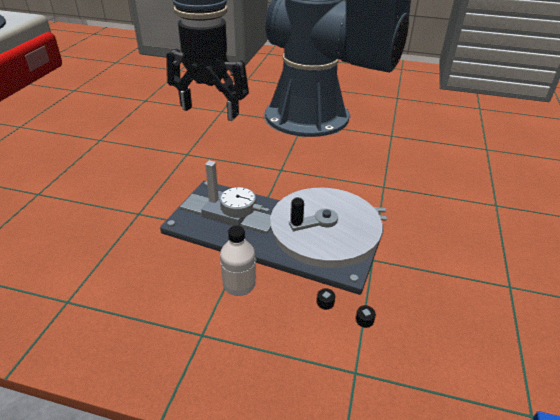

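The wrist view shows the post top at (281,212) and the dial at (212,188), within 2 mm of my estimate.

```bash
python3 - <<'E'
from h import *
st=r.read_state(); c=imaging.capture('wrist')
print('post',onz(c,281,212,.14,st),'dial',onz(c,211.5,188,.073,st),'tip',onz(c,138.5,186,.06,st))
cv2.imwrite('pics/w1c.png',cv2.resize(c['image'][60:270,100:380],None,fx=2.8,fy=2.8,interpolation=cv2.INTER_CUBIC))
# base edges
print(onz(c,363,74,.02,st),onz(c,356,256,.02,st))
E
```

```text
post [ 0.51668532 -0.08700074  0.14      ] dial [ 0.52297387 -0.03100727  0.073     ] tip [0.53023203 0.03335317 0.06      ]
[ 0.59400717 -0.17195806  0.02      ] [ 0.41890055 -0.15343406  0.02      ]
```

View pics/w1c.png

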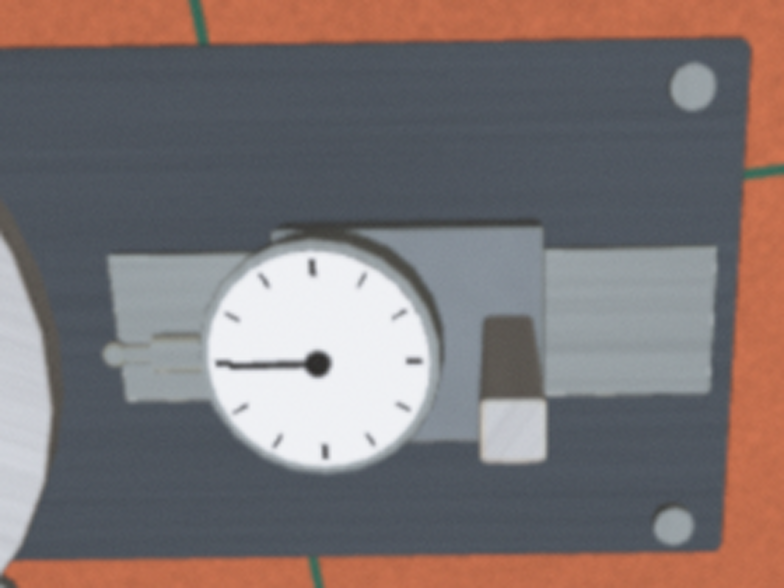

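Request:
{"method": "play_rows", "body": {
  "plan": [
    [[0,0.002,-0.0035,-0.035,0,0,0.024],[0,0,0,-0.035,0,0,0],[0,0,0,-0.035,0,0,0],[0,0,0,-0.022,0,0,0]]
  ]
}}

```text
time_s: 2.15
ee_pos: [0.5125, -0.0915, 0.1104]
tcp_rot: [179.9, -0.3, -6.6]
force: [0.8, -0.3, -0.1]
finger_gap: 0.0854
```

```bash
python3 - <<'E'
from h import *
st=r.read_state(); c=imaging.capture('wrist'); cv2.imwrite('pics/w2.png',c['image']); print(st['ee_pos'],st['tcp_rot'],st['force'])
E
```

```text
[ 0.51251769 -0.09147306  0.11035523] [179.85814706  -0.33318666  -6.60083006] [ 0.77268542 -0.31232588 -0.11872894]
```

View pics/w2.png

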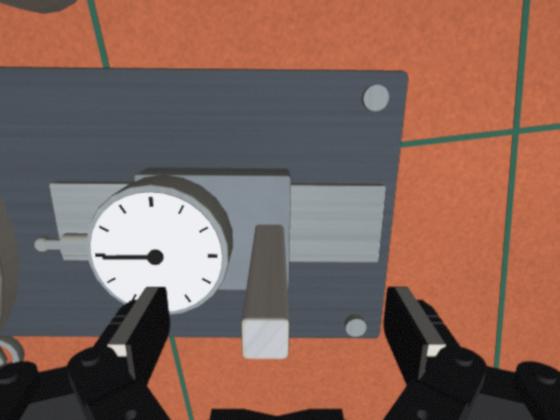

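```bash
python3 - <<'E'
from h import *
st=r.read_state(); c=imaging.capture('wrist')
p=onz(c,265.5,337.5,.14,st); print(p, 'delta',p-st['ee_pos'])
E
```

```text
[ 0.51691745 -0.08831569  0.14      ] delta [0.00554102 0.00292758 0.03184165]
```

Request:
{"method": "play_rows", "body": {
  "plan": [
    [[0,0.004,0.0035,-0.001,0,0,0],[0.5,0,0,0,0,0,0],[1,0,0,0,0,0,0],[1,0,0,0,0,0,0],[1,0,0,0,0,0,0]]
  ]
}}

```text
time_s: 2.88
ee_pos: [0.5174, -0.0884, 0.1123]
tcp_rot: [179.9, -0.5, -6.7]
force: [-1.7, 1.1, 0.4]
finger_gap: 0.0149
```

Request:
{"method": "play_rows", "body": {
  "plan": [
    [[1,0.0007,0.006,0,0,0,0],[1,0.0003,0.003,0,0,0,0]]
  ]
}}

```text
time_s: 3.12
ee_pos: [0.5181, -0.0828, 0.1124]
tcp_rot: [179.5, -0.5, -6.6]
force: [-2.9, -18.4, -2.0]
finger_gap: 0.0154
```

```bash
cat > needle.py <<'E'
from h import *
def needle(tag=None,cams=('top','scene'),dial=(.523,-.031)):
    for n in cams:
        st=r.read_state(); c=imaging.capture(n); s2=st if n=='wrist' else None
        u,v=proj(c,(*dial,.073),s2)
        hs=28 if n!='wrist' else 100
        im=c['image']; u0,v0=int(u)-hs,int(v)-hs
        u0=max(u0,0);v0=max(v0,0)
        cr=im[v0:v0+2*hs,u0:u0+2*hs]
        cv2.imwrite(f'pics/{n}_{tag}.png',cv2.resize(cr,(400,400),interpolation=cv2.INTER_CUBIC))
        print(n,'pos',st['ee_pos'].round(4),'f',st['force'].round(1),(u0,v0))
E
python3 - <<'E'
from needle import *
needle('a',('wrist','top','scene'))
a=[cv2.imread(f'pics/{n}_a.png') for n in('top','scene')]; cv2.imwrite('pics/a.png',np.hstack(a))
cv2.imwrite('pics/w3.png',imaging.capture('wrist')['image'])
E
```

```text
wrist pos [ 0.5181 -0.0828  0.1124] f [ -2.9 -18.4  -2. ] (73, 160)
top pos [ 0.518  -0.0827  0.1124] f [ -2.8 -16.   -1.2] (296, 209)
scene pos [ 0.518  -0.0827  0.1124] f [ -1.8 -15.5  -1.7] (209, 170)
```

View pics/a.png

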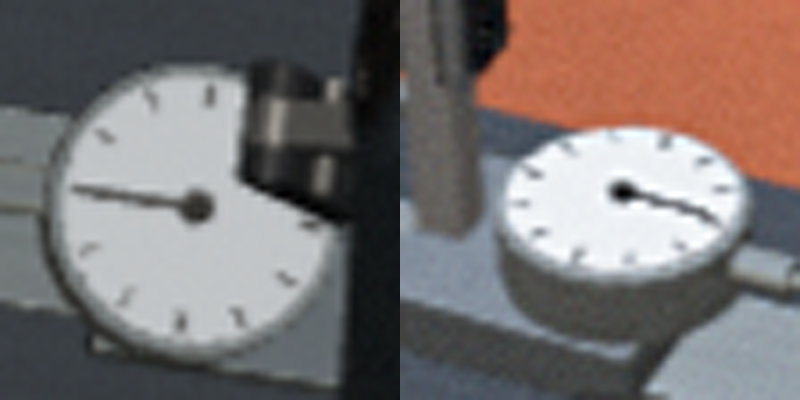

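View pics/w3.png

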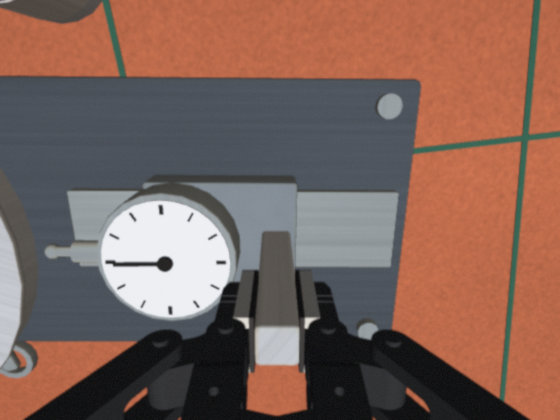

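The grip on the post holds and the needle still reads zero. The wrist camera shows the dial well, so I keep pushing in small steps.

Request:
{"method": "play_rows", "body": {
  "plan": [
    [[1,0.0006,0.005,0,0,0,0]]
  ]
}}

```text
time_s: 3.45
ee_pos: [0.5184, -0.0796, 0.1124]
tcp_rot: [179.4, -0.5, -6.7]
force: [-3.4, -18.3, -0.5]
finger_gap: 0.0152
```

```bash
cat > wn.py <<'E'
from h import *
import sys
def wn():
    st=r.read_state(); c=imaging.capture('wrist'); im=c['image']
    hsv=cv2.cvtColor(im,cv2.COLOR_BGR2HSV)
    m=((hsv[...,1]<50)&(hsv[...,2]>190)).astype(np.uint8)*255
    m=cv2.morphologyEx(m,cv2.MORPH_OPEN,np.ones((3,3),np.uint8))
    cs,_=cv2.findContours(m,cv2.RETR_EXTERNAL,cv2.CHAIN_APPROX_NONE)
    best=None
    for k in cs:
        if cv2.contourArea(k)<3000: continue
        e=cv2.fitEllipse(cv2.convexHull(k)); 
        if max(e[1])/min(e[1])<1.4 and (best is None or cv2.contourArea(k)>best[0]): best=(cv2.contourArea(k),e)
    (ux,uy),ax,_=best[1]
    # dark needle in ring .25-.62 radius, angle on plane
    g=im.max(axis=2).astype(float); p0=onz(c,ux,uy,.073,st)
    res=[]
    ths=np.arange(-90,360,1.0)
    for th in ths:
        # clockwise from stand +y (83.4deg)
        a=np.radians(83.4-th); vals=[]
        for rr in np.arange(.010,.020,.001):
            u,v=proj(c,p0+rr*np.array([np.cos(a),np.sin(a),0]),st); vals.append(cv2.getRectSubPix(g.astype(np.float32),(1,1),(float(u),float(v)))[0,0])
        res.append(np.mean(vals))
    res=np.array(res); w=np.clip(140-res,0,None); i=np.argmin(res[:360]); sl=slice(max(i-8,0),i+9)
    th=(ths[sl]*w[sl]).sum()/max(w[sl].sum(),1e-9)
    print('t',round(st['time_s'],2),'ee',st['ee_pos'].round(4),'f',st['force'].round(1),'dial',(round(ux),round(uy)),p0.round(4),'needle deg',th.round(1),'mm',(np.radians(th)/.6).round(2),'min',res.min().round(0))
    return im
if __name__=='__main__':
    im=wn()
    cv2.imwrite('pics/%s.png'%sys.argv[1],im)
E
python3 wn.py w4
```

```text
t 3.45 ee [ 0.5184 -0.0796  0.1124] f [ -3.4 -18.3  -0.5] dial (165, 259) [ 0.5247 -0.024   0.073 ] needle deg -10.5 mm -0.31 min 69.0
```

View pics/w4.png

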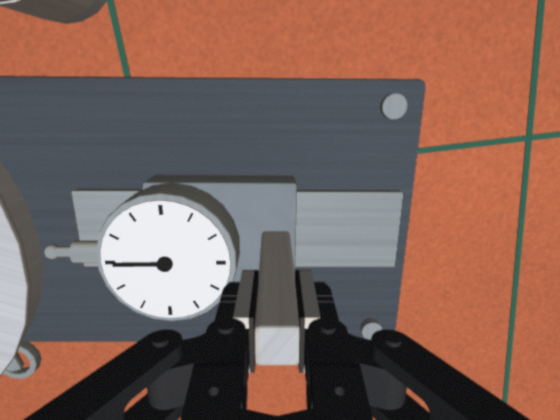

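Request:
{"method": "play_rows", "body": {
  "plan": [
    [[1,0.0006,0.005,0,0,0,0]]
  ]
}}

```text
time_s: 3.62
ee_pos: [0.5189, -0.0761, 0.1124]
tcp_rot: [179.3, -0.5, -6.7]
force: [-1.9, -18.7, -2.2]
finger_gap: 0.0154
```

```bash
python3 - <<'E'
s=open('wn.py').read()
s=s.replace("    # dark needle","""    x0,y0=int(ux)-25,int(uy)-25; dk=(im[y0:y0+50,x0:x0+50].max(axis=2)<90).astype(np.uint8)*255
    dk=cv2.morphologyEx(dk,cv2.MORPH_OPEN,cv2.getStructuringElement(cv2.MORPH_ELLIPSE,(7,7)))
    M=cv2.moments(dk,True); ux,uy=x0+M['m10']/M['m00'],y0+M['m01']/M['m00']
    # dark needle""")
open('wn.py','w').write(s)
E
python3 wn.py w5
```

```text
t 3.62 ee [ 0.5189 -0.0761  0.1124] f [ -1.9 -18.7  -2.2] dial (163, 264) [ 0.5225 -0.0193  0.073 ] needle deg -0.3 mm -0.01 min 42.0
```

Request:
{"method": "play_rows", "body": {
  "plan": [
    [[1,0.0005,0.004,0,0,0,0]]
  ]
}}

```text
time_s: 3.8
ee_pos: [0.5192, -0.0735, 0.1124]
tcp_rot: [179.1, -0.5, -6.7]
force: [-4.2, -18.0, -0.3]
finger_gap: 0.0154
```

```bash
python3 wn.py w6
```

```text
t 3.8 ee [ 0.5192 -0.0735  0.1124] f [ -4.2 -18.   -0.3] dial (163, 264) [ 0.5229 -0.0168  0.073 ] needle deg -0.3 mm -0.01 min 43.0
```

View pics/w6.png

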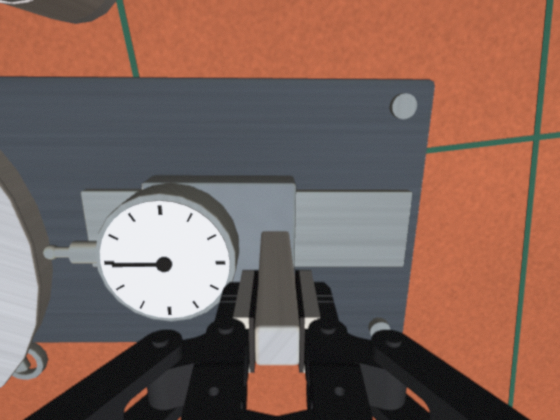

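The ball at (49,253) is close to the rim, which is hidden under the overhang. The needle is still at 0.

Request:
{"method": "play_rows", "body": {
  "plan": [
    [[1,0.0004,0.0035,0,0,0,0]]
  ]
}}

```text
time_s: 3.98
ee_pos: [0.5195, -0.0715, 0.1125]
tcp_rot: [179.0, -0.5, -6.8]
force: [-2.3, -18.1, -1.6]
finger_gap: 0.0152
```

```bash
python3 wn.py w7
```

```text
t 3.98 ee [ 0.5195 -0.0715  0.1125] f [ -2.3 -18.1  -1.6] dial (163, 264) [ 0.5231 -0.0148  0.073 ] needle deg -0.1 mm -0.0 min 44.0
```

Request:
{"method": "play_rows", "body": {
  "plan": [
    [[1,0.0004,0.0035,0,0,0,0]]
  ]
}}

```text
time_s: 4.15
ee_pos: [0.5197, -0.0697, 0.1125]
tcp_rot: [178.9, -0.5, -6.8]
force: [-3.1, -21.9, -1.9]
finger_gap: 0.0153
```

```bash
python3 wn.py w8
```

```text
t 4.15 ee [ 0.5197 -0.0697  0.1125] f [ -3.1 -21.9  -1.9] dial (163, 264) [ 0.5234 -0.013   0.073 ] needle deg 41.3 mm 1.2 min 43.0
```

Request:
{"method": "play_rows", "body": {
  "plan": [
    [[1,0.0003,0.003,0,0,0,0]]
  ]
}}

```text
time_s: 4.32
ee_pos: [0.5198, -0.0686, 0.1125]
tcp_rot: [178.7, -0.5, -6.8]
force: [-1.9, -21.9, -2.1]
finger_gap: 0.0155
```

```bash
python3 wn.py w9
```

```text
t 4.33 ee [ 0.5198 -0.0686  0.1125] f [ -1.9 -21.9  -2.1] dial (163, 264) [ 0.5236 -0.012   0.073 ] needle deg 76.4 mm 2.22 min 44.0
```

View pics/w9.png

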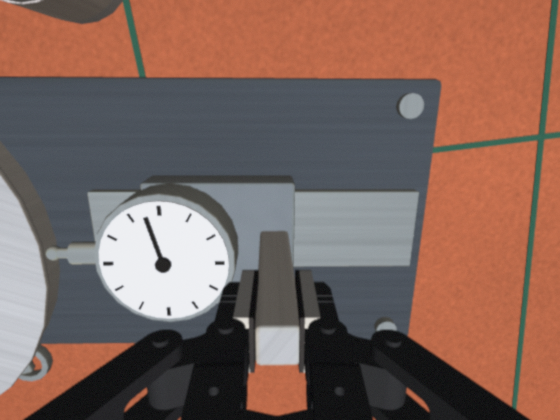

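Request:
{"method": "play_rows", "body": {
  "plan": [
    [[1,0.0003,0.0025,0,0,0,0]]
  ]
}}

```text
time_s: 4.5
ee_pos: [0.5199, -0.0682, 0.1125]
tcp_rot: [178.5, -0.5, -6.8]
force: [-4.5, -22.2, -1.0]
finger_gap: 0.0152
```

```bash
python3 wn.py w10
```

```text
t 4.5 ee [ 0.5199 -0.0682  0.1125] f [ -4.5 -22.2  -1. ] dial (162, 264) [ 0.5236 -0.0114  0.073 ] needle deg 92.0 mm 2.68 min 43.0
```

Request:
{"method": "play_rows", "body": {
  "plan": [
    [[1,0,-0.0003,0,0,0,0],[1,0,0,0,0,0,0]]
  ]
}}

```text
time_s: 4.8
ee_pos: [0.5199, -0.0683, 0.1125]
tcp_rot: [178.7, -0.4, -7.0]
force: [0.9, -1.6, -0.1]
finger_gap: 0.0154
```

```bash
python3 wn.py w11
```

```text
t 4.8 ee [ 0.5199 -0.0683  0.1125] f [ 0.9 -1.6 -0.1] dial (162, 264) [ 0.5237 -0.0114  0.073 ] needle deg 92.4 mm 2.69 min 44.0
```

Request:
{"method": "play_rows", "body": {
  "plan": [
    [[0.5,0,0,0,0,0,0],[0.4,0,0,0,0,0,0],[0.4,0,0,0,0,0,0]]
  ]
}}

```text
time_s: 5.22
ee_pos: [0.5199, -0.0683, 0.1126]
tcp_rot: [178.6, -0.5, -6.9]
force: [0.9, 0.7, -0.3]
finger_gap: 0.0511
```

```bash
python3 wn.py w12
```

```text
t 5.22 ee [ 0.5199 -0.0683  0.1126] f [ 0.9  0.7 -0.3] dial (162, 264) [ 0.5237 -0.0114  0.073 ] needle deg 91.3 mm 2.66 min 48.0
```

View pics/w12.png

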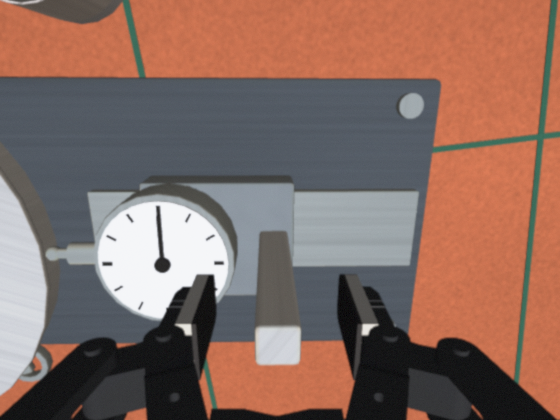

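Released at about a quarter turn, with the needle at 91°. Next I lift clear and go to the crank knob.

Request:
{"method": "play_rows", "body": {
  "plan": [
    [[0.3,0,0,0.04,0,0,0],[0,0,0,0.05,0.024,0,0],[0,0.015,0.045,0.01,0,0,0],[0,0.02,0.055,0,0,0,0],[0,0.02,0.055,0,0,0,0]]
  ]
}}

```text
time_s: 5.9
ee_pos: [0.5754, 0.0879, 0.2167]
tcp_rot: [180.0, -0.4, -7.2]
force: [0.8, -1.0, 0.1]
finger_gap: 0.0854
```

```bash
python3 - <<'E'
from h import *
st=r.read_state(); c=imaging.capture('wrist'); s=imaging.capture('scene')
print(st['ee_pos'],st['tcp_rot'])
cv2.imwrite('pics/w13.png',c['image']); cv2.imwrite('pics/s13.png',cv2.resize(s['image'][110:310,140:420],None,fx=2.8,fy=2.8,interpolation=cv2.INTER_CUBIC))
print(proj(c,(.577,.1005,.136),st),proj(c,(.5418,.1503,.084),st))
E
```

```text
[0.57540704 0.08786031 0.21671232] [179.95414651  -0.36057278  -7.1603076 ]
(np.float64(255.1411676601429), np.float64(228.83870166636217)) (np.float64(201.54404379506244), np.float64(254.67357564822478))
```

View pics/w13.png

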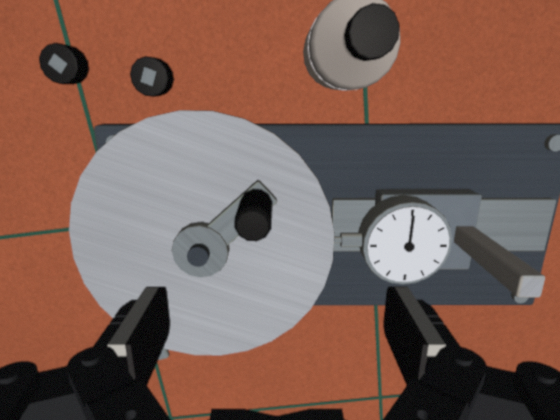

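View pics/s13.png

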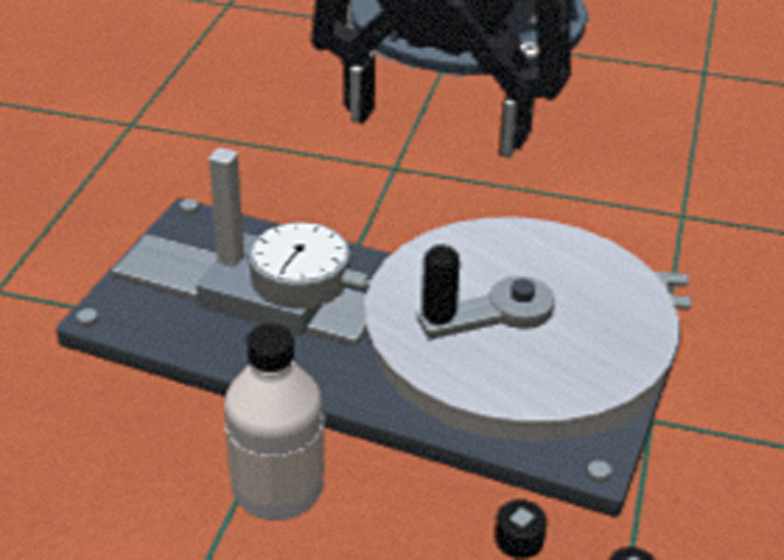

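```bash
python3 - <<'E'
from h import *
st=r.read_state(); c=imaging.capture('wrist'); im=c['image']
m=(im.max(axis=2)<45).astype(np.uint8)*255; m[260:]=0; m[:170]=0; m[:,:225]=0; m[:,290:]=0
cs,_=cv2.findContours(m,cv2.RETR_EXTERNAL,cv2.CHAIN_APPROX_NONE); k=max(cs,key=cv2.contourArea); b=cv2.boundingRect(k); print(b)
# top circle radius px
w=b[2]/2; u,v=b[0]+w,b[1]+b[3]-w*.97
kp=onz(c,u,v,.136,st); hp=onz(c,198.5,254.5,.084,st); print(u,v,kp,hp,kp-hp,np.linalg.norm((kp-hp)[:2]),'delta',kp-st['ee_pos'])
E
```

```text
(240, 190, 36, 50)
258.0 222.54 [0.58137454 0.1010843  0.136     ] [0.54254502 0.15530191 0.084     ] [ 0.03882951 -0.05421761  0.052     ] 0.06668793309312229 delta [ 0.00554889  0.01038839 -0.08023706]
```

Request:
{"method": "play_rows", "body": {
  "plan": [
    [[0,0.0025,0.01,-0.03,0,0,0],[0,0,0,-0.035,0,0,0],[0,0,0,-0.025,0,0,0]]
  ]
}}

```text
time_s: 6.42
ee_pos: [0.5778, 0.0963, 0.1254]
tcp_rot: [179.9, -0.5, -7.0]
force: [0.0, 0.7, 0.0]
finger_gap: 0.0854
```

```bash
python3 - <<'E'
from h import *
st=r.read_state(); c=imaging.capture('wrist'); s=imaging.capture('scene')
print(st['ee_pos'],st['tcp_rot'])
cv2.imwrite('pics/w14.png',c['image']); cv2.imwrite('pics/s14.png',cv2.resize(s['image'][110:310,140:420],None,fx=2.8,fy=2.8,interpolation=cv2.INTER_CUBIC))
E
```

```text
[0.57784245 0.09631983 0.12541427] [179.93354179  -0.50872306  -6.9694965 ]
```

View pics/w14.png

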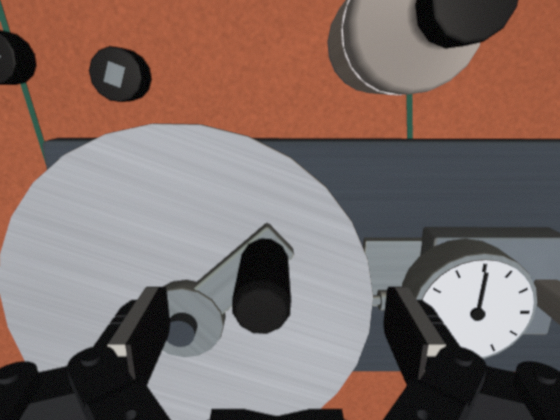

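View pics/s14.png

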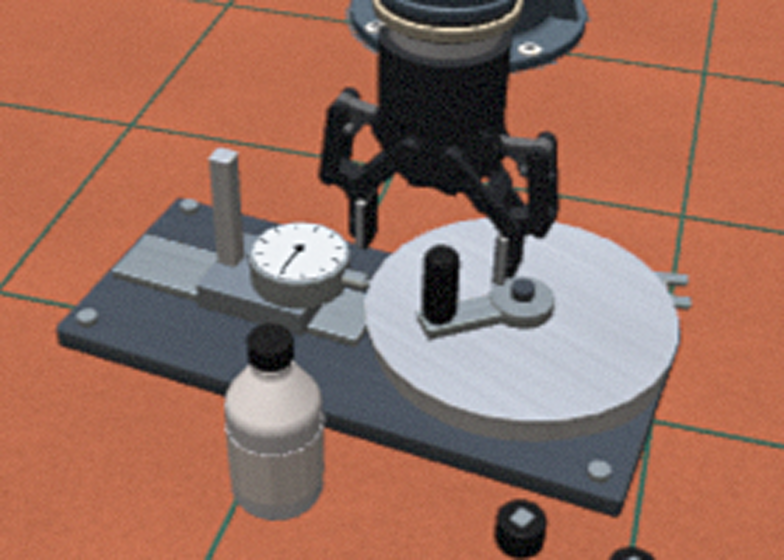

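```bash
python3 - <<'E'
from h import *
st=r.read_state(); c=imaging.capture('wrist')
kp=onz(c,262,306,.136,st); hp=onz(c,181,327,.09,st); print(st['ee_pos'],kp,hp,kp-st['ee_pos'])
s=imaging.capture('scene')
for P in [st['ee_pos'],(.577,.1005,.136)]:
    u,v=proj(s,P); print((u-140)*2.8,(v-110)*2.8)
E
```

```text
[0.57682114 0.09619666 0.12430498] [0.58152987 0.10101533 0.136     ] [0.54561196 0.15038702 0.09      ] [0.00470874 0.00481866 0.01169502]
431.7875529903537 266.3663491963343
439.0359880885569 253.2115449472162
```

Request:
{"method": "play_rows", "body": {
  "plan": [
    [[0,0.003,0.005,-0.02,0,0,0],[0.5,0,0,0,0,0,0],[0.9,0,0,0,0,0,0],[1,0,0,0,0,0,0],[1,0,0,0,0,0,0]]
  ]
}}

```text
time_s: 7.25
ee_pos: [0.5831, 0.1017, 0.109]
tcp_rot: [-180.0, -0.8, -7.0]
force: [-1.0, 0.3, -0.2]
finger_gap: 0.0229
```

```bash
python3 - <<'E'
from h import *
st=r.read_state(); c=imaging.capture('wrist'); s=imaging.capture('scene');t=imaging.capture('top')
print(st['ee_pos'],st['tcp_rot'],st['force'])
a=cv2.resize(s['image'][110:310,140:420],None,fx=1.4,fy=1.4); b=cv2.resize(t['image'][120:320,140:420],None,fx=1.4,fy=1.4)
cv2.imwrite('pics/w15.png',c['image']); cv2.imwrite('pics/s15.png',np.hstack([a,b]))
E
```

```text
[0.58311047 0.10171447 0.10896114] [-179.99490123   -0.80431865   -6.99372463] [-1.01434321  0.2762614  -0.19419093]
```

View pics/w15.png

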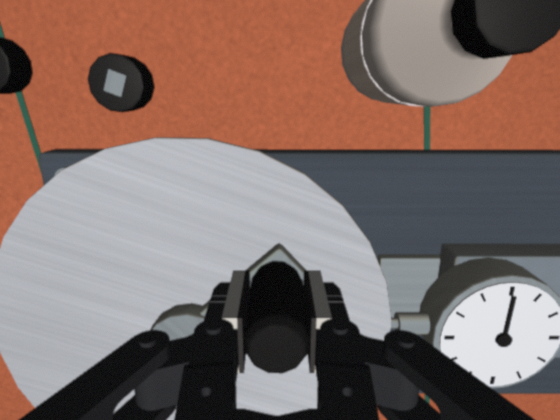

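View pics/s15.png

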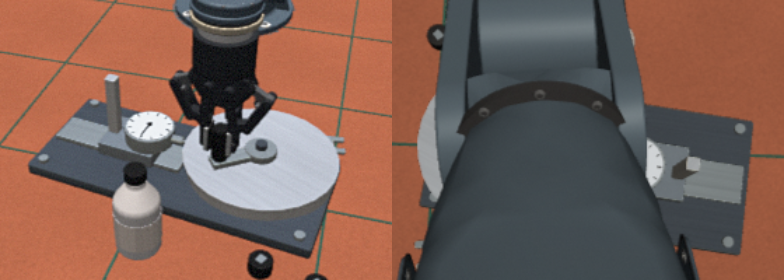

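Knob gripped. Next I set up the needle reading from the scene view and plan the circle steps.

```bash
cat > sn.py <<'E'
from h import *
import sys,json,os
C=np.array([.5455,.1490]); 
def sn(tag,stepdeg=30,n=3,R=.060):
    st=r.read_state(); c=imaging.capture('scene'); im=c['image']
    g=im.max(axis=2).astype(np.float32)
    u,v=proj(c,(.5237,-.0114,.073)); x0,y0=int(u)-14,int(v)-12
    big=cv2.resize(g[y0:y0+24,x0:x0+28],None,fx=4,fy=4,interpolation=cv2.INTER_CUBIC)
    dk=(big<120).astype(np.uint8); dk=cv2.morphologyEx(dk,cv2.MORPH_OPEN,cv2.getStructuringElement(cv2.MORPH_ELLIPSE,(11,9)))
    k,lab,stt,cen=cv2.connectedComponentsWithStats(dk)
    if k>1:
        d=[np.hypot(*(cen[i]-[56,48])) for i in range(1,k)]; i=1+int(np.argmin(d)); hu,hv=x0+(cen[i][0]+.5)/4-.5,y0+(cen[i][1]+.5)/4-.5
    else: hu,hv=u,v; print('no hub')
    p0=onz(c,hu,hv,.073)
    ths=np.arange(-30,360,2.0); res=[]
    for th in ths:
        a=np.radians(83.4-th)
        vals=[cv2.getRectSubPix(g,(1,1),tuple(map(float,proj(c,p0+rr*np.array([np.cos(a),np.sin(a),0])))))[0,0] for rr in np.arange(.009,.021,.001)]
        res.append(np.mean(vals))
    res=np.array(res); i=np.argmin(res); sl=slice(max(i-6,0),i+7); w=np.clip(np.median(res)-20-res[sl],0,None)
    nd=(ths[sl]*w).sum()/max(w.sum(),1e-9)
    p=st['ee_pos'][:2]-C; th=np.degrees(np.arctan2(p[1],p[0]))
    print('t',round(st['time_s'],2),'ee',st['ee_pos'].round(4),'f',st['force'].round(1),'knob ang',th.round(1),'r',np.hypot(*p).round(4),'hub',(round(hu,1),round(hv,1)),'NEEDLE',nd.round(1),'contrast',(np.median(res)-res.min()).round(0))
    prev=st['ee_pos'][:2]
    for j in range(n):
        a=np.radians(th+stepdeg*(j+1)/n); q=C+R*np.array([np.cos(a),np.sin(a)]); print('  next',(q-prev).round(4)); prev=q
    open('log.txt','a').write(f"{st['ee_pos'][0]} {st['ee_pos'][1]} {nd}\n")
    y0,x0=int(v)-28,int(u)-28
    cv2.imwrite(f'pics/sn_{tag}.png',cv2.resize(im[y0:y0+56,x0:x0+56],(400,400),interpolation=cv2.INTER_CUBIC))
if __name__=='__main__': sn(sys.argv[1],*(float(x) if i==0 else int(x) for i,x in enumerate(sys.argv[2:])))
E
python3 sn.py 0
```

```text
t 7.4 ee [0.5831 0.1017 0.1089] f [0.  1.1 2.6] knob ang -51.5 r 0.0604 hub (np.float64(246.5), np.float64(198.2)) NEEDLE 91.9 contrast 104.0
  next [0.0073 0.0075]
  next [0.0062 0.0084]
  next [0.0047 0.0094]
```

View pics/sn_0.png

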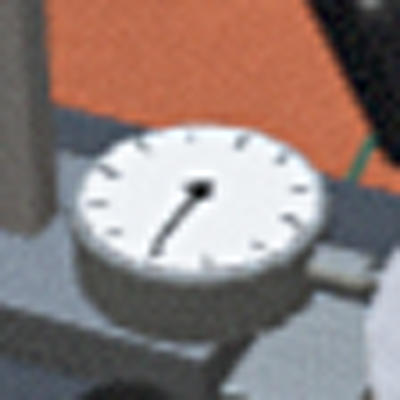

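Request:
{"method": "play_rows", "body": {
  "plan": [
    [[1,0.0075,0.0078,-0.001,0,0,0],[1,0.0065,0.0088,0,0,0,0],[1,0.005,0.01,0,0,0,0]]
  ]
}}

```text
time_s: 7.82
ee_pos: [0.6017, 0.123, 0.1089]
tcp_rot: [179.4, -0.7, -7.0]
force: [-1.5, -14.6, 1.8]
finger_gap: 0.0224
```

```bash
python3 sn.py 1
```

```text
t 7.83 ee [0.6017 0.123  0.1089] f [ -1.5 -14.6   1.8] knob ang -24.8 r 0.0619 hub (np.float64(246.5), np.float64(198.2)) NEEDLE 90.9 contrast 103.0
  next [0.0018 0.0106]
  next [0.0018 0.0103]
  next [-0.      0.0105]
```

Request:
{"method": "play_rows", "body": {
  "plan": [
    [[1,0.003,0.0105,0,0,0,0],[1,0.002,0.0108,0,0,0,0],[1,0.0,0.011,0,0,0,0]]
  ]
}}

```text
time_s: 8.25
ee_pos: [0.6087, 0.1512, 0.1089]
tcp_rot: [179.0, -0.8, -7.0]
force: [1.7, -16.2, 2.0]
finger_gap: 0.0225
```

```bash
python3 sn.py 2
```

```text
t 8.25 ee [0.6087 0.1512 0.1089] f [  1.7 -16.2   2. ] knob ang 2.0 r 0.0632 hub (np.float64(246.5), np.float64(198.1)) NEEDLE 129.0 contrast 95.0
  next [-0.0045  0.0103]
  next [-0.0031  0.01  ]
  next [-0.0047  0.0093]
```

Request:
{"method": "play_rows", "body": {
  "plan": [
    [[1,-0.003,0.0112,0,0,0,0],[1,-0.003,0.0108,0,0,0,0]]
  ]
}}

```text
time_s: 8.55
ee_pos: [0.6055, 0.171, 0.109]
tcp_rot: [178.8, -1.2, -7.0]
force: [3.5, -15.1, -2.4]
finger_gap: 0.0223
```

```bash
python3 sn.py 3
```

```text
t 8.55 ee [0.6055 0.171  0.109 ] f [  3.5 -15.1  -2.4] knob ang 20.1 r 0.0639 hub (np.float64(246.5), np.float64(198.2)) NEEDLE 150.8 contrast 101.0
  next [-0.0081  0.0081]
  next [-0.006   0.0086]
  next [-0.0074  0.0074]
```

Request:
{"method": "play_rows", "body": {
  "plan": [
    [[1,-0.0055,0.0105,0,0.0,0.01,0],[1,-0.006,0.0095,0,0,0.01,0]]
  ]
}}

```text
time_s: 8.85
ee_pos: [0.5951, 0.1898, 0.1088]
tcp_rot: [178.5, -0.2, -7.0]
force: [2.9, -15.4, -2.5]
finger_gap: 0.0226
```

```bash
python3 sn.py 4
```

```text
t 8.85 ee [0.5951 0.1898 0.1088] f [  2.9 -15.4  -2.5] knob ang 39.5 r 0.0643 hub (np.float64(246.4), np.float64(198.1)) NEEDLE 90.6 contrast 101.0
  next [-0.0106  0.0048]
  next [-0.0085  0.0061]
  next [-0.0094  0.0045]
```

Between 2° and 39° the needle peaked near 150°, about 1.8–2 mm of rise, so this looks like the lower spot. I keep turning.

Request:
{"method": "play_rows", "body": {
  "plan": [
    [[1,-0.009,0.0075,0,0.012,0,0],[1,-0.009,0.0065,0,0.012,0,0],[1,-0.01,0.005,0,0,0,0]]
  ]
}}

```text
time_s: 9.28
ee_pos: [0.5705, 0.207, 0.1091]
tcp_rot: [179.8, -0.6, -7.0]
force: [9.9, -8.3, -6.4]
finger_gap: 0.0228
```

```bash
python3 sn.py 5
```

```text
t 9.28 ee [0.5705 0.207  0.1091] f [ 9.9 -8.3 -6.4] knob ang 66.7 r 0.0632 hub (np.float64(246.4), np.float64(198.2)) NEEDLE 91.4 contrast 100.0
  next [-0.0112  0.0003]
  next [-0.0103  0.0015]
  next [-0.0105 -0.0003]
```

Request:
{"method": "play_rows", "body": {
  "plan": [
    [[1,-0.011,0.0035,0,0,0,0],[1,-0.0115,0.001,0,0,0,0],[1,-0.0115,-0.0008,0,0,0,0]]
  ]
}}

```text
time_s: 9.7
ee_pos: [0.5401, 0.2104, 0.1093]
tcp_rot: [179.9, -1.2, -7.0]
force: [12.8, -1.6, -10.8]
finger_gap: 0.0226
```

```bash
python3 sn.py 6
```

```text
t 9.7 ee [0.5401 0.2104 0.1093] f [ 12.8  -1.6 -10.8] knob ang 95.0 r 0.0617 hub (np.float64(246.4), np.float64(198.1)) NEEDLE 90.7 contrast 103.0
  next [-0.0102 -0.0035]
  next [-0.0098 -0.0036]
  next [-0.0091 -0.0052]
```

Request:
{"method": "play_rows", "body": {
  "plan": [
    [[1,-0.011,-0.0025,-0.001,0,0.01,0],[1,-0.0105,-0.004,-0.001,0,0.01,0]]
  ]
}}

```text
time_s: 10.0
ee_pos: [0.5219, 0.2048, 0.109]
tcp_rot: [-180.0, -0.7, -7.0]
force: [14.9, 1.9, -4.0]
finger_gap: 0.0226
```

```bash
python3 sn.py 7
```

```text
t 10.0 ee [0.5219 0.2048 0.109 ] f [14.9  1.9 -4. ] knob ang 112.9 r 0.0606 hub (np.float64(246.4), np.float64(198.3)) NEEDLE 98.9 contrast 115.0
  next [-0.009  -0.0055]
  next [-0.0082 -0.0064]
  next [-0.007  -0.0078]
```

Request:
{"method": "play_rows", "body": {
  "plan": [
    [[1,-0.0095,-0.0055,0,0,0,0]]
  ]
}}

```text
time_s: 10.18
ee_pos: [0.5139, 0.1999, 0.1094]
tcp_rot: [-179.8, -1.0, -7.0]
force: [17.7, 7.0, -17.4]
finger_gap: 0.0225
```

```bash
python3 sn.py 8 20 2; python3 - <<'E'
import numpy as np
from scipy.optimize import least_squares
d=np.loadtxt('log.txt'); f=least_squares(lambda p:np.hypot(d[:,0]-p[0],d[:,1]-p[1])-p[2],[.545,.15,.06]); print(f.x,f.fun.round(4))
E
```

```text
t 10.18 ee [0.5139 0.1999 0.1094] f [ 17.7   7.  -17.4] knob ang 121.9 r 0.0599 hub (np.float64(246.4), np.float64(198.2)) NEEDLE 160.6 contrast 122.0
  next [-0.0084 -0.0062]
  next [-0.0072 -0.0076]
[0.54885571 0.15115308 0.06000044] [ 0.0002 -0.0002 -0.0001 -0.      0.0003 -0.0001 -0.0001  0.0001 -0.    ]
```

```bash
sed -i 's/^C=.*/C=np.array([.5489,.1512])/' sn.py; cat > fit.py <<'E'
import numpy as np
d=np.loadtxt('log.txt'); C=[.5489,.1512]
for x,y,n in d: print(round(np.degrees(np.arctan2(y-C[1],x-C[0])),1),round(np.hypot(y-C[1],x-C[0]),4),round(n,1))
E
python3 fit.py
```

```text
-55.3 0.0602 91.9
-28.1 0.0598 90.9
-0.0 0.0598 129.0
19.3 0.0599 150.8
39.9 0.0602 90.6
68.8 0.0599 91.4
98.5 0.0599 90.7
116.8 0.06 98.9
125.7 0.0599 160.6
```

Request:
{"method": "play_rows", "body": {
  "plan": [
    [[1,-0.0085,-0.007,-0.0015,0,0.01,0]]
  ]
}}

```text
time_s: 10.35
ee_pos: [0.5067, 0.1937, 0.1089]
tcp_rot: [-179.7, -0.7, -7.0]
force: [14.3, 14.5, 1.6]
finger_gap: 0.0226
```

```bash
python3 sn.py 9 10 1
```

```text
t 10.35 ee [0.5067 0.1937 0.1089] f [14.3 14.5  1.6] knob ang 134.8 r 0.0599 hub (np.float64(246.5), np.float64(198.2)) NEEDLE 201.3 contrast 105.0
  next [-0.0068 -0.0079]
```

Request:
{"method": "play_rows", "body": {
  "plan": [
    [[1,-0.0065,-0.0085,0,0,0.005,0]]
  ]
}}

```text
time_s: 10.52
ee_pos: [0.5007, 0.1864, 0.1094]
tcp_rot: [-179.5, -0.5, -7.1]
force: [8.9, 17.9, -13.7]
finger_gap: 0.0229
```

```bash
python3 sn.py 10 10 1
```

```text
t 10.53 ee [0.5007 0.1864 0.1094] f [  8.9  17.9 -13.7] knob ang 143.9 r 0.0597 hub (np.float64(246.6), np.float64(198.2)) NEEDLE 219.2 contrast 101.0
  next [-0.0057 -0.0088]
```

Request:
{"method": "play_rows", "body": {
  "plan": [
    [[1,-0.005,-0.0095,-0.001,-0.005,0,0]]
  ]
}}

```text
time_s: 10.7
ee_pos: [0.4953, 0.1777, 0.1089]
tcp_rot: [-179.6, -0.6, -7.1]
force: [2.1, 20.4, 5.3]
finger_gap: 0.0227
```

```bash
python3 sn.py 11 10 1
```

```text
t 10.7 ee [0.4953 0.1777 0.1089] f [ 2.1 20.4  5.3] knob ang 153.7 r 0.0597 hub (np.float64(246.5), np.float64(198.2)) NEEDLE 211.9 contrast 99.0
  next [-0.004  -0.0096]
```

Request:
{"method": "play_rows", "body": {
  "plan": [
    [[1,-0.003,-0.0105,0,-0.005,0,0]]
  ]
}}

```text
time_s: 10.88
ee_pos: [0.4913, 0.1676, 0.1091]
tcp_rot: [-179.9, -0.6, -7.1]
force: [1.0, 16.1, -3.2]
finger_gap: 0.0226
```

```bash
python3 sn.py 12 10 1
```

```text
t 10.88 ee [0.4913 0.1676 0.1091] f [ 1.  16.1 -3.2] knob ang 164.1 r 0.0599 hub (np.float64(246.4), np.float64(198.2)) NEEDLE 171.3 contrast 102.0
  next [-0.0021 -0.0102]
```

Request:
{"method": "play_rows", "body": {
  "plan": [
    [[1,-0.0015,-0.0105,0,-0.005,0,0]]
  ]
}}

```text
time_s: 11.05
ee_pos: [0.4891, 0.1567, 0.1091]
tcp_rot: [179.8, -0.6, -7.0]
force: [2.9, 12.0, -3.8]
finger_gap: 0.0227
```

```bash
python3 sn.py 13 10 1
```

```text
t 11.05 ee [0.4891 0.1567 0.1091] f [ 2.9 12.  -3.8] knob ang 174.7 r 0.0601 hub (np.float64(246.6), np.float64(198.2)) NEEDLE 99.7 contrast 120.0
  next [ 0.     -0.0105]
```

The fit puts the peak at knob angle 145.7°, with flank pairs at 145.75, 145.7 and 145.7. The needle rises about 130° there (3.8 mm), and the lower spot lies 130° away as stated. I back off past the peak and come up again in the same direction, to cancel play.

Request:
{"method": "play_rows", "body": {
  "plan": [
    [[1,0.0015,0.0115,0,0,0,0],[1,0.0035,0.0115,0,0,0,0],[1,0.0055,0.0105,0,0,0,0],[1,0.0065,0.009,0,0,0,0]]
  ]
}}

```text
time_s: 11.6
ee_pos: [0.5028, 0.1901, 0.1086]
tcp_rot: [178.7, 0.0, -6.9]
force: [-8.6, -17.5, 11.2]
finger_gap: 0.0229
```

```bash
python3 sn.py 14 10 1
```

```text
t 11.6 ee [0.5028 0.1901 0.1086] f [ -8.6 -17.5  11.2] knob ang 139.8 r 0.0603 hub (np.float64(246.4), np.float64(198.2)) NEEDLE 217.0 contrast 88.0
  next [-0.0058 -0.0087]
```

Request:
{"method": "play_rows", "body": {
  "plan": [
    [[1,0.0055,0.006,0,0.01,0,0],[1,0.0035,0.003,0,0.01,0,0]]
  ]
}}

```text
time_s: 11.9
ee_pos: [0.5115, 0.1981, 0.1087]
tcp_rot: [179.6, 0.3, -6.8]
force: [-7.9, -9.3, 8.8]
finger_gap: 0.0225
```

```bash
python3 sn.py 15 10 1
```

```text
t 11.9 ee [0.5115 0.1981 0.1087] f [-7.9 -9.3  8.8] knob ang 128.6 r 0.06 hub (np.float64(246.4), np.float64(198.2)) NEEDLE 181.0 contrast 106.0
  next [-0.0076 -0.0072]
```

Request:
{"method": "play_rows", "body": {
  "plan": [
    [[1,-0.0077,-0.0073,0,0,0,0],[1,-0.0055,-0.007,0,0,0,0]]
  ]
}}

```text
time_s: 12.2
ee_pos: [0.5022, 0.1882, 0.1094]
tcp_rot: [-179.8, -0.2, -6.9]
force: [7.4, 19.5, -13.6]
finger_gap: 0.0227
```

```bash
python3 sn.py 16 5 1
```

```text
t 12.2 ee [0.5022 0.1882 0.1094] f [  7.4  19.5 -13.6] knob ang 141.6 r 0.0596 hub (np.float64(246.5), np.float64(198.2)) NEEDLE 217.7 contrast 94.0
  next [-0.0034 -0.004 ]
```

Request:
{"method": "play_rows", "body": {
  "plan": [
    [[1,-0.004,-0.0048,0,0,0,0]]
  ]
}}

```text
time_s: 12.38
ee_pos: [0.4991, 0.1845, 0.1093]
tcp_rot: [-179.6, -0.4, -7.0]
force: [12.9, 14.0, -13.4]
finger_gap: 0.0225
```

```bash
python3 sn.py 17 5 1
```

```text
t 12.38 ee [0.4991 0.1845 0.1093] f [ 12.9  14.  -13.4] knob ang 146.2 r 0.0599 hub (np.float64(246.6), np.float64(198.2)) NEEDLE 219.5 contrast 99.0
  next [-0.0028 -0.0044]
```

Knob is at 146.2° and the needle at its maximum (219.5°). Now I relax and release.

Request:
{"method": "play_rows", "body": {
  "plan": [
    [[1,0,0,0,0,0,0],[1,0,0,0,0,0,0]]
  ]
}}

```text
time_s: 12.68
ee_pos: [0.4982, 0.1832, 0.1089]
tcp_rot: [-179.8, -0.2, -6.9]
force: [-0.2, -2.7, 2.0]
finger_gap: 0.0226
```

```bash
python3 sn.py 18 5 1; python3 -c "
from h import *
cv2.imwrite('pics/w18.png',imaging.capture('wrist')['image'])"
```

```text
t 12.68 ee [0.4982 0.1832 0.1089] f [-0.2 -2.7  2. ] knob ang 147.8 r 0.0599 hub (np.float64(246.5), np.float64(198.2)) NEEDLE 218.9 contrast 104.0
  next [-0.0027 -0.0045]
```

View pics/w18.png

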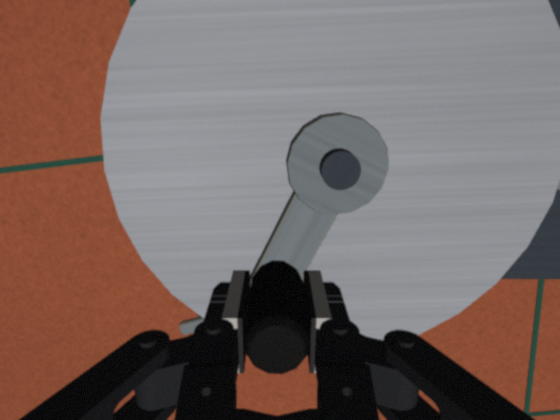

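It drifted on 1.6° while settling. I correct slightly back; the unloaded target is about 145°.

Request:
{"method": "play_rows", "body": {
  "plan": [
    [[1,0.0017,0.0028,0,0,0,0],[1,0,0,0,0,0,0],[1,0,0,0,0,0,0]]
  ]
}}

```text
time_s: 13.15
ee_pos: [0.4992, 0.1846, 0.109]
tcp_rot: [180.0, -0.1, -6.9]
force: [0.2, -0.8, -0.7]
finger_gap: 0.0219
```

```bash
python3 sn.py 19 5 1
```

```text
t 13.15 ee [0.4992 0.1846 0.109 ] f [ 0.2 -0.8 -0.7] knob ang 146.1 r 0.0599 hub (np.float64(246.6), np.float64(198.1)) NEEDLE 218.4 contrast 101.0
  next [-0.0028 -0.0044]
```

There is time to refine the peak with settled, unloaded flank readings.

Request:
{"method": "play_rows", "body": {
  "plan": [
    [[1,0.0058,0.0075,0,0,0,0],[1,0.007,0.007,0,0,0,0],[1,0.002,0.0015,0,0,0,0],[1,0,0,0,0,0,0],[1,0,0,0,0,0,0]]
  ]
}}

```text
time_s: 13.82
ee_pos: [0.5119, 0.1984, 0.1089]
tcp_rot: [179.6, 0.3, -6.8]
force: [1.5, -1.0, 0.5]
finger_gap: 0.0226
```

```bash
python3 sn.py 20 5 1
```

```text
t 13.82 ee [0.5119 0.1984 0.1089] f [ 1.5 -1.   0.5] knob ang 128.1 r 0.06 hub (np.float64(246.5), np.float64(198.2)) NEEDLE 177.0 contrast 99.0
  next [-0.004  -0.0034]
```

Request:
{"method": "play_rows", "body": {
  "plan": [
    [[1,-0.003,-0.0027,0,0,0,0],[1,0,0,0,0,0,0],[1,0,0,0,0,0,0]]
  ]
}}

```text
time_s: 14.25
ee_pos: [0.5101, 0.1969, 0.1089]
tcp_rot: [179.8, 0.0, -6.8]
force: [0.9, -0.3, 0.1]
finger_gap: 0.0229
```

```bash
python3 sn.py 21 5 1
```

```text
t 14.25 ee [0.5101 0.1969 0.1089] f [ 0.9 -0.3  0.1] knob ang 130.3 r 0.0599 hub (np.float64(246.6), np.float64(198.2)) NEEDLE 187.0 contrast 100.0
  next [-0.0039 -0.0035]
```

Request:
{"method": "play_rows", "body": {
  "plan": [
    [[1,-0.0063,-0.006,0,0,0,0],[1,-0.0056,-0.007,0,0,0,0],[1,-0.0046,-0.0078,0,0,0,0],[1,-0.0036,-0.0083,0,0,0,0],[1,0,0,0,0,0,0]]
  ]
}}

```text
time_s: 14.92
ee_pos: [0.4933, 0.1742, 0.1089]
tcp_rot: [-179.3, -0.6, -7.0]
force: [0.1, -12.8, 1.7]
finger_gap: 0.0227
```

Request:
{"method": "play_rows", "body": {
  "plan": [
    [[1,0,0,0,0,0,0],[1,0,0,0,0,0,0]]
  ]
}}

```text
time_s: 15.18
ee_pos: [0.4933, 0.1738, 0.109]
tcp_rot: [-179.4, -0.6, -7.0]
force: [1.9, 0.7, -0.3]
finger_gap: 0.0223
```

```bash
python3 sn.py 22 5 1
```

```text
t 15.18 ee [0.4933 0.1738 0.109 ] f [ 1.9  0.7 -0.3] knob ang 157.9 r 0.06 hub (np.float64(246.5), np.float64(198.2)) NEEDLE 197.5 contrast 106.0
  next [-0.0018 -0.0049]
```

Request:
{"method": "play_rows", "body": {
  "plan": [
    [[1,-0.0015,-0.0045,0,0,0,0],[1,0,0,0,0,0,0],[1,0,0,0,0,0,0]]
  ]
}}

```text
time_s: 15.6
ee_pos: [0.4918, 0.17, 0.109]
tcp_rot: [-179.3, -0.6, -7.0]
force: [1.5, -0.8, 1.1]
finger_gap: 0.0228
```

```bash
python3 sn.py 23 5 1
```

```text
t 15.6 ee [0.4918 0.17   0.109 ] f [ 1.5 -0.8  1.1] knob ang 161.7 r 0.0601 hub (np.float64(246.4), np.float64(198.2)) NEEDLE 180.3 contrast 107.0
  next [-0.0013 -0.0051]
```

Settled flank readings put the peak at 145.3°, so I go back there.

Request:
{"method": "play_rows", "body": {
  "plan": [
    [[1,0.0035,0.0088,0,0,0,0],[1,0.0048,0.0082,0,0,0,0],[1,0,0,0,0,0,0],[1,0,0,0,0,0,0]]
  ]
}}

```text
time_s: 16.15
ee_pos: [0.4989, 0.1842, 0.1091]
tcp_rot: [-179.7, -0.4, -6.9]
force: [2.7, -0.9, -2.2]
finger_gap: 0.0225
```

```bash
python3 sn.py 24 -3 1
```

```text
t 16.15 ee [0.4989 0.1842 0.1091] f [ 2.7 -0.9 -2.2] knob ang 146.6 r 0.0599 hub (np.float64(246.6), np.float64(198.2)) NEEDLE 219.1 contrast 100.0
  next [0.0017 0.0026]
```

Request:
{"method": "play_rows", "body": {
  "plan": [
    [[1,0.0015,0.0024,0,0,0,0],[1,0,0,0,0,0,0],[1,0,0,0,0,0,0]]
  ]
}}

```text
time_s: 16.58
ee_pos: [0.4994, 0.185, 0.109]
tcp_rot: [-179.9, -0.2, -6.9]
force: [1.6, 1.0, -1.1]
finger_gap: 0.0223
```

```bash
python3 sn.py 25 -3 1
```

```text
t 16.57 ee [0.4994 0.185  0.109 ] f [ 1.6  1.  -1.1] knob ang 145.7 r 0.0599 hub (np.float64(246.6), np.float64(198.2)) NEEDLE 219.2 contrast 102.0
  next [0.0018 0.0026]
```

Request:
{"method": "play_rows", "body": {
  "plan": [
    [[0.7,0,0,0,0,0,0],[0.4,0,0,0,0,0,0],[0.3,0,0,0,0,0,0]]
  ]
}}

```text
time_s: 17.0
ee_pos: [0.4983, 0.1851, 0.1085]
tcp_rot: [-179.9, -0.0, -6.9]
force: [0.2, 0.0, -0.2]
finger_gap: 0.0595
```

Request:
{"method": "play_rows", "body": {
  "plan": [
    [[0.3,0,0,0.03,0,0,0],[0.3,0,0,0.045,0,0,0],[0.3,-0.03,0,0.05,0,0,0],[0.3,-0.05,0,0.03,0,0,0],[0.3,0,0,0,0,0,0]]
  ]
}}

```text
time_s: 17.62
ee_pos: [0.4149, 0.1848, 0.2673]
tcp_rot: [-179.9, 0.1, -6.9]
force: [0.4, -0.0, -0.4]
finger_gap: 0.0598
```

```bash
python3 sn.py 26 -3 1; python3 - <<'E'
from h import *
st=r.read_state(); c=imaging.capture('wrist'); s=imaging.capture('scene');t=imaging.capture('top')
print(st['ee_pos'])
cv2.imwrite('pics/w26.png',c['image']); cv2.imwrite('pics/t26.png',t['image']);cv2.imwrite('pics/s26.png',cv2.resize(s['image'][110:330,120:420],None,fx=2.6,fy=2.6,interpolation=cv2.INTER_CUBIC))
E
```

```text
t 17.62 ee [0.4149 0.1848 0.2673] f [ 0.4 -0.  -0.4] knob ang 165.9 r 0.1381 hub (np.float64(246.5), np.float64(198.2)) NEEDLE 219.5 contrast 107.0
  next [ 0.0766 -0.016 ]
[0.41598529 0.18478086 0.26639588]
```

View pics/s26.png

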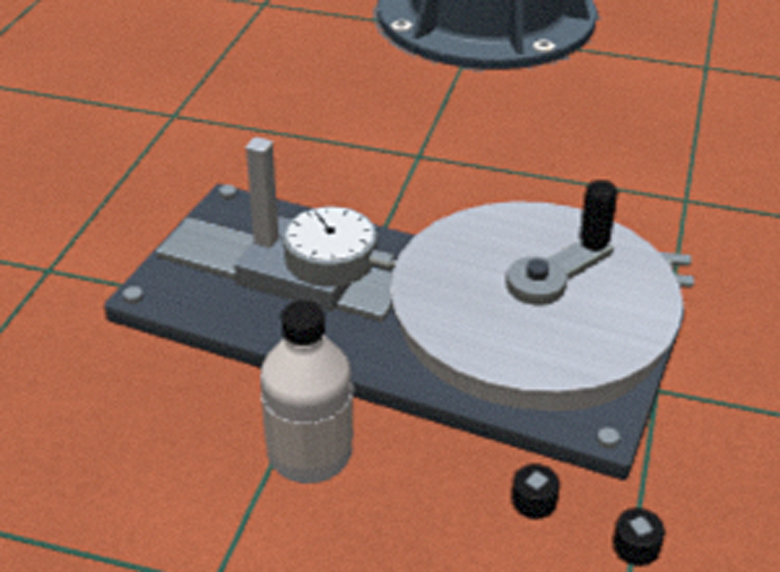

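View pics/w26.png

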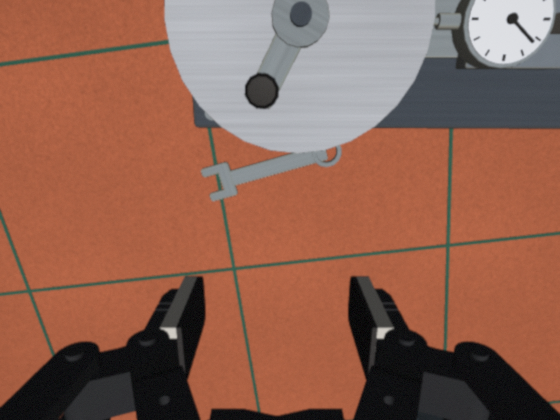

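The hand is clear, the needle holds at 219.5° (3.83 rad, well short of the 5.7 stop), and the bystanders have not moved. Handing in.

```bash
python3 -c "
from rig import r
print(r.job_done())"
```

```text
the job is handed in; nothing more can be done
None
```

The job is done and handed in at about 17.6 s of the 72 s: the higher of the rim's two high spots is resting under the plunger, with everything let go.

- **Indicator:** I slid it up to the rim by its post until the needle read about 92° (2.7 mm), then released the post. The needle still read 91° afterwards.
- **High spots:** Turning the platen by the knob showed two spots. The lower raised the needle by about 60° (about 1.8 mm, around knob angle 16°). The higher raised it by about 128° (about 3.75 mm, at knob angle 145.3°). They are about 130° apart, as stated.
- **Last checks:** The knob was released at 145.7°. The needle held at its maximum of about 219.5° (3.83 rad, stop 5.7), so the plunger is still pressed in and never reached its stop. The hand was clear, and the last views showed the bystanders in place.

**Limits of these checks:**
- I did not scan the roughly 130° of knob angle from 175° round to 305°. I relied on there being only two spots, both of which were found.
- The first peak fit, taken while turning under load, gave 145.7°. The settled fit gave 145.3°, so they differ by 0.4°.

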